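Nip the drive module and hold its belt tensioner back

ROBOT

A 6-joint arm with a two-finger parallel gripper is mounted at the origin on the work surface. World frame = base frame: x ahead of the robot, y to its left, z up, the work surface at z = 0. Lengths are in mm, angles in rad, forces in N, time in s.
With the tool pointing down it reaches from about 350 to 775 mm from the base axis. Payload 7.3 kg.
Tool frame: the origin (TCP) lies between the finger pads; the fingertips stand tcp_to_tips ahead of it and the grasp point (between the pads) lies 5 mm behind it (tcp_to_tips is the distance from the TCP to the fingertips, in mm); z points along the fingers, x is the direction in which the jaws open and shut, and the axes are right-handed (so a half turn about z gives the same grasp; the last joint's range is limited). The gripper opens to 92 mm and grips with 3 to 60 N. Pads are 19 mm wide; open, the fingers measure 130 mm over their backs; the gripper's body (75 mm by 190 mm) begins 47 mm behind the grasp point.
Start: joints at [1.037, 0.342, 1.524, -0, 1.275, -0.146], TCP at [198.517, 486.04, 240.741] pointing down, gripper open.
Joint ranges: [-2.53, 2.53], [-0.77, 2.02], [0.04, 2.7], [-1, 4.14], [0.28, 2.66], [-3.11, 3.11]. Speed limits (rad/s): [2.57, 2.57, 3.14, 3.14, 3.14, 3.14].

INTERFACE

Orientations are given as [roll, pitch, yaw] about the fixed x, y, z axes, in that order (R = Rz(yaw) Ry(pitch) Rx(roll)).
In Python, from plant import * gives the robot as it stands.
- The arm moves only by the tool drive_tool, never from a script. Its argument "deltas" is a list of rows, each an object of numbers: "hand": the gripper's target within -1 to 1 (shut at 1, half-way at 0, fully open at -1); "tx", "ty", "tz": the shift along the tool's x, y, z each as a share of 4 cm, from -1 to 1; "wx", "wy", "wz": the turn, a rotation vector about the tool's x, y, z each as a share of 5 degrees, from -1 to 1. In form: [{"hand": .., "tx": .., "ty": .., "tz": .., "wx": .., "wy": .., "wz": ..}, ...]. A call has 1 to 20 rows; each row shifts and turns the commanded pose from where the row before left it, along the tool's axes as they then stand; what a row does not reach is not made up. A row lasts 1/12 s, in which the tool goes at most 41.7 mm and 7.16 degrees, less where a joint would pass 70% of its speed; a pose out of reach is approached as far as the arm can. A call with a number of a shift or a turn outside -1 to 1 is refused whole. A call with a gripper value outside its range is refused whole. The fingers move at their own pace and stop on an object; the grip force is fixed at half the most. Time passes only in rows, so rows that do not move let the fingers close. It gives the time, the measured TCP pose, the force and the opening at its end, in the units of the state.
- get_obs(): the state, without advancing time (a new reading comes with each control period).
- capture(name): name is "side" or "top" or "wrist"; returns the picture (480x640x3 uint8, red, green, blue); there is no depth.
- camera_model(name): a dict with "fx", "fy", "cx", "cy" (pixels), "rvec" (rotation vector, rad) and "tvec" (3), from world to camera coordinates, as OpenCV has them. Camera axes: x right, y down, z forward; pixel columns grow to the right and rows downward; lengths in mm; the calibration is good to about 2 mm. The wrist camera is an equidistant fisheye: a pixel r from the principal point sees the ray r / f radians off the axis. A picture is of the moment at which its call begins: read the wrist's pose just before it. camera_model takes no time and is no camera call; for the wrist camera it gives the pose at the moment of the call.
- close_job(): hands the job in, once; it reports no verdict.
The state is a dict: "time": time; "joint_positions": joint angles; "dq": joint speeds; "tau": joint torques, N m; "tool_pos": TCP position; "tcp_rot": TCP orientation; "contact_force": force on the tool from outside, world axes, zero at the start; "moment": the same for the moment, N m; "grip_width": finger opening in mm.
Only numpy, scipy, OpenCV 4.12 (cv2) and the standard library are available. Lean on these libraries where they do the work, as an engineer would, in place of code of your own. Each camera call takes 0.05 s, during which the arm holds its last target.

TASK

The belt drive module stands loose between the jaws of the bench vise: turn the red-knobbed crank clockwise until the jaw grips the module firmly against the fixed jaw. Then push the module's sprung orange tensioner arm by its white roller, away from the crank end, back past its ratchet click to the stop, and finish with the fingers still holding it there, because it springs back if let go and the belt is to be slipped on next. Do not push the tensioner before the module is gripped, and leave the other things on the bench where they are.

Things in the scene. Friction and masses are not known exactly. Their poses are not given: they have to be found in the camera images.
- vise: low grey and blue bench vise, bolted down, 110 mm (x, along the jaws) by 264 mm (y, pointing from the crank end to the fixed jaw), z up. Origin on the bench under the middle of the throat. Bed top at 30 mm height; fixed jaw's face at y = +31 mm, its top at 68 mm; crank drive block at the -y end, top at 70 mm.
- jaw: sliding jaw of the vise, 100 mm long (x) and 26 mm thick, 31 to 67 mm above the bench. Origin at the foot of its clamping face; it slides along the vise's +y towards the fixed jaw.
- crank (a joint): angle of the vise's horizontal crank, rad, growing clockwise seen from above; 4 mm of jaw travel per rad, throat 86 mm wide at 0, so the square 60 mm module is nipped at about 6.5. Self-locking; about 2 N at the knob turns it free, rising steeply once the jaw bears: 8 N there makes it firm. At 0 the knob lies on the vise's -x side of the axis.
- crank_axis (a point): point on the vertical crank axis, at (0, -155) mm in the vise's x, y, 92 mm above the bench. The knob circles it at 45 mm.
- knob_center (a point): centre, half-way up, of the crank's upright red knob, 18 mm across and 38 mm tall (79 to 117 mm above the bench); it spins freely on its spindle, so the knob can be held without turning the wrist.
- drive_module: loose belt drive module on the vise bed between the jaws: aluminium block with black top, 90 (x, along the jaws) x 60 (y) x 42 mm, 0.6 kg, axes roughly the vise's. Origin at the centre of its underside, 30 mm above the bench. On its top (72 mm above the bench): orange tensioner arm, brass pulley 14 mm high, yellow pawl slider 12 mm high.
- tensioner_pivot (a point): point on the vertical axis of the tensioner arm, at (14, -12) mm in the module's x, y, 80 mm above the bench.
- tensioner (a joint): angle of the orange tensioner arm, rad: 0 at rest (arm along the module's -x from its pivot), growing as the roller swings clockwise seen from above, to the module's +y. The yellow pawl is pushed 2 mm outward by the arm's heel tooth, tops it at 0.24, clicks home by 0.4; hard stop 0.47. Needs 4 N at the roller to start, up to 8 N on the way; springs back when let go.
- roller_center (a point): centre, half-way up, of the white idler roller standing on the end of the tensioner arm, 60 mm from the pivot: 18 mm across (20 at its flanges), 29 mm tall, 84 to 113 mm above the bench; it spins freely. The arm under it reaches up to 81 mm above the bench.
- flux_bottle: amber bottle, 32 mm across, 75 mm tall; bystander, origin under its centre
- cleaner_bottle: white bottle with red cap, 48 mm across, 140 mm tall; bystander, origin under its centre
- solder_spool: steel-grey spool, 54 mm across, 30 mm high; bystander, origin under its centre
- screwdriver: yellow-handled screwdriver lying flat, 150 mm long; bystander
- screw_cup: small steel bowl, 60 mm across, 28 mm high; bystander, origin under its centre
- spare_pulley: flanged aluminium pulley lying flat, 36 mm across, 16 mm high; bystander, origin under its centre
- multimeter: blue multimeter lying flat, 160 x 78 x 40 mm; bystander, origin under its centre
Not all that is in view belongs to the job. Leave any green or pink look-alike of the drive_module alone.

How it is judged:
By the outcome, as a careful person would: the job done as asked, in the order asked, and still so for the second after the job is handed in, while the arm keeps its last pose, push and grip.
It also fails if it takes over 72 s, if anything falls off the work surface, if the arm or the gripper's body presses on something with over 40 N, if the wrist force passes 120 N, or if a joint passes its speed limit or range.

## Working session

There is one attempt and no reset: what is moved stays moved. The work goes in short steps, Python scripts to look and compute and a tool call to move; the robot and the scene stay as the last step left them, time stands still between calls to the robot, and variables do not carry over. Pictures are saved under pics/ and viewed, and the job is handed in when it is done.

Besides the shell and the picture viewer there is one more tool, called after "Call:" as name(argument=value, ...) on one line, values as JSON. drive_tool: Moves the arm, as the interface text tells. Its arguments: {"type":"object","properties":{"deltas":{"type":"array","items":{"type":"object","properties":{"hand":{"type":"number"},"tx":{"type":"number"},"ty":{"type":"number"},"tz":{"type":"number"},"wx":{"type":"number"},"wy":{"type":"number"},"wz":{"type":"number"}}}}},"required":["deltas"]}

```bash
ls; mkdir -p pics
python3 - <<'E'
from plant import *
import cv2
print(get_obs())
for n in ("side","top"):
    im=capture(n); cv2.imwrite(f"pics/{n}0.png",im[:,:,::-1]); print(n,camera_model(n))
E
```

```text
pics
{'time': 0.0, 'joint_positions': array([ 1.03701392e+00,  3.42761519e-01,  1.52503360e+00,  3.02835328e-05,
        1.27538984e+00, -1.45998401e-01]), 'dq': array([ 0.00024692, -0.00012575,  0.00053627,  0.0006259 ,  0.0016318 ,
        0.00156396]), 'tau': array([-1.41966043e-04, -4.31243312e+01, -2.44220889e+01,  7.19633955e-02,
        5.57232206e-02, -7.24821189e-05]), 'tool_pos': array([198.29266433, 485.69189435, 240.01902391]), 'tcp_rot': array([-3.14133235e+00,  1.57115070e-03,  1.18300368e+00]), 'contact_force': array([0.53153332, 0.09968752, 0.42432957]), 'moment': array([ 0.01803752, -0.01014441,  0.00806498]), 'grip_width': 91.8393983621882}
side {'fx': 454.23703247146733, 'fy': 454.23703247146733, 'cx': 316.77516599743325, 'cy': 235.30859175779085, 'rvec': array([ 2.04026716, -0.593373  ,  0.30910566]), 'tvec': array([-493.58590384,  210.19087418,  800.84940026])}
top {'fx': 439.5224793498034, 'fy': 439.5224793498034, 'cx': 323.30139714260065, 'cy': 237.73667097297783, 'rvec': array([ 2.1680505 , -2.12818878,  0.14881842]), 'tvec': array([ -26.65800578,  549.24695808, 1042.57894967])}
```

View pics/side0.png

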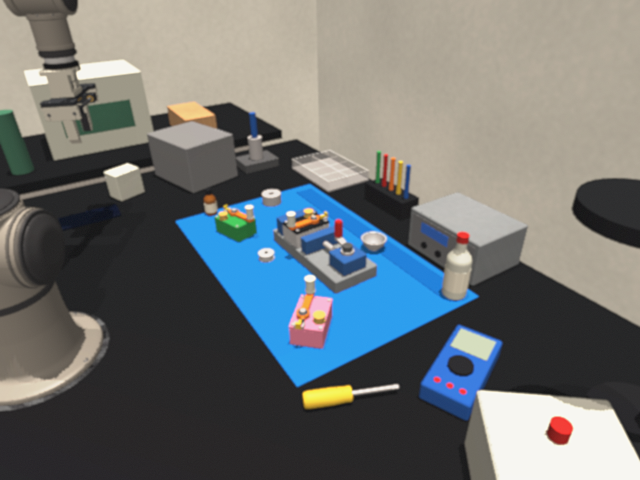

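View pics/top0.png

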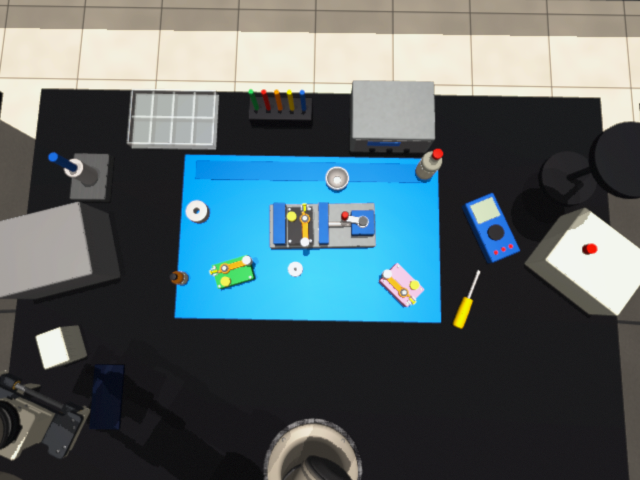

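Run:
```python
import cv2
t=cv2.imread("pics/top0.png")[190:260,255:395]; s=cv2.imread("pics/side0.png")[190:300,250:390]
cv2.imwrite("pics/tz.png",cv2.resize(t,None,fx=5.7,fy=5.7,interpolation=2)); cv2.imwrite("pics/sz.png",cv2.resize(s,None,fx=5,fy=5,interpolation=2))
```

```text
(no output)
```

View pics/tz.png

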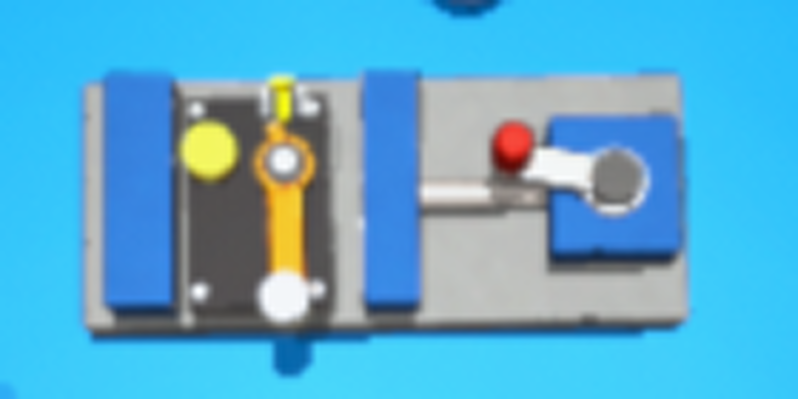

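View pics/sz.png

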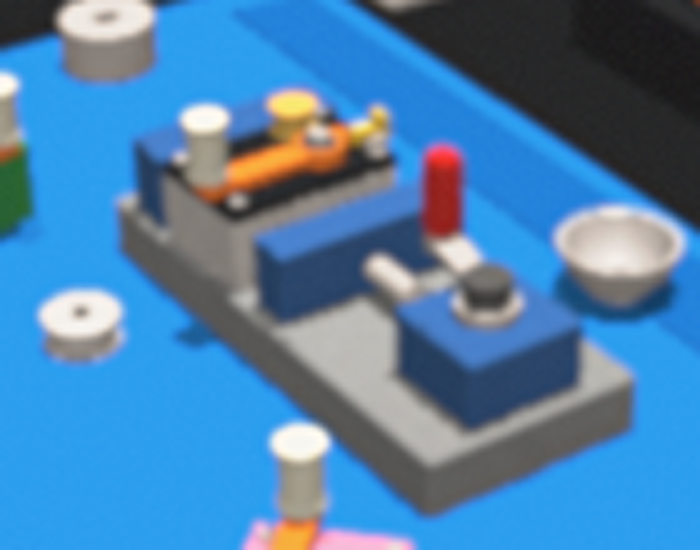

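```bash
cat > h.py <<'E'
import numpy as np, cv2
def cam(m):
    R,_=cv2.Rodrigues(np.array(m["rvec"])); t=np.array(m["tvec"]); return R,t,-R.T@t
def ray(m,uv,z,fish=False):
    R,t,C=cam(m); x=(uv[0]-m["cx"])/m["fx"]; y=(uv[1]-m["cy"])/m["fy"]
    if fish:
        th=np.hypot(x,y); d=np.array([x/th*np.sin(th),y/th*np.sin(th),np.cos(th)])
    else: d=np.array([x,y,1.])
    d=R.T@d; return C+d*(z-C[2])/d[2]
E
python3 - <<'E'
from plant import *
from h import *
m=camera_model("top"); print(cam(m)[2])
im=cv2.imread("pics/top0.png"); hsv=cv2.cvtColor(im,cv2.COLOR_BGR2HSV)
mk=(((hsv[...,0]<6)|(hsv[...,0]>174))&(hsv[...,1]>150)&(hsv[...,2]>90)).astype('u1'); 
n,l,s,c=cv2.connectedComponentsWithStats(mk)
for a,b in zip(s,c): print(a,b)
for nm,uv,z in (("knob",(345,215.5),117),("hub",(363.2,221.2),100),("roller",(304.8,242.1),113),("pivot",(304.8,218.1),88),("bedTL",(270,205),30),("bedBL",(270.6,247.5),30),("bedTR",(374.5,203.5),30),("bedBR",(375,246.5),30),("modTL",(288.5,207.5),72),("modBL",(288.5,245),72),("modBR",(312.8,244.5),72),("jawTR",(328.5,203),67),("jawBR",(328,243.5),67),("jawTL",(319.5,203),67),("fixBR",(285.5,244),68),("fixTR",(285.5,203),68)):
    print(nm,ray(m,uv,z).round(1))
m=camera_model("side")
for nm,uv,z in (("knobtop",(338.8,221.5),115),("knobbase",(338,236),79),("hub",(347.5,247.5),100),("rollertop",(291,214),113),("knobbase pivot",(314,217.5),88)):
    print(nm,ray(m,uv,z).round(1))
E
```

```text
[ 398.98301811  -19.49712415 1108.95723539]
[     0      0    640    480 306927] [319.37200051 239.53936604]
[261  90   6   6  24] [263.20833333  92.25      ]
[432 148  12  12  99] [437.27272727 153.23232323]
[342 212   6   8  41] [344.34146341 215.31707317]
[509 245   3   3   6] [510.16666667 245.83333333]
[586 244  11  10  89] [590.64044944 248.38202247]
[502 248   3   3   6] [502.83333333 248.83333333]
[495 251   2   3   6] [495.5 252. ]
[583 251   2   2   2] [583.5 251.5]
knob [591.1 -65.5 117. ]
hub [ 581.6 -108.9  100. ]
roller [528.3  25.4 113. ]
pivot [588.7  27.9  88. ]
bedTL [631.2 118.6  30. ]
bedBL [524.1 113.3  30. ]
bedTR [ 639.9 -143.1   30. ]
bedBR [ 531.3 -144.6   30. ]
modTL [616.8  68.5  72. ]
modBL [526.   65.8  72. ]
modBR [528.2   8.1  72. ]
jawTR [630.8 -27.5  67. ]
jawBR [531.9 -28.   67. ]
jawTL [630.4  -5.8  67. ]
fixBR [528.7  73.4  68. ]
fixTR [628.6  76.4  68. ]
knobtop [595.6 -68.4 115. ]
knobbase [594.7 -66.9  79. ]
hub [ 565.9 -142.7  100. ]
rollertop [529.9  20.6 113. ]
knobbase pivot [586.7  18.3  88. ]
```

Run:
```python
import plant
print([ (n,getattr(plant,n)) for n in dir(plant) if not n.startswith('__')])
print(plant.camera_model("wrist"))
from h import *
print(ray(plant.camera_model("top"),(437.3,153.2),140), ray(plant.camera_model("top"),(337,178),28))
```

```text
[('Unreachable', <class 'plant.Unreachable'>), ('camera_model', <function make.<locals>.<lambda> at 0x7f0b8b240680>), ('capture', <function make.<locals>.drawn_camera at 0x7f0b8b2400e0>), ('close_job', <function connect.<locals>.done at 0x7f0b8b1b7740>), ('get_obs', <function make.<locals>.<lambda> at 0x7f0b8b2405e0>), ('tcp_to_tips', 14.0)]
{'fx': 371.64829954431775, 'fy': 371.64829954431775, 'cx': 321.9379525547776, 'cy': 240.6863857038784, 'rvec': array([-2.41675255, -1.62471466, -0.21644332]), 'tvec': array([-523.95351742,  -33.28150484,  390.5112777 ])}
[ 735.49666821 -273.92067487  140.        ] [704.4853986  -48.27568804  28.        ]
```

Call:
drive_tool(deltas=[{"wz": 1, "hand": -1}, {"wz": 1, "hand": -1}, {"wz": 1, "hand": -1}, {"wz": 1, "hand": -1}, {"wz": 1, "hand": -1}, {"wz": 1, "hand": -1}, {"wz": 1, "hand": -1}, {"wz": 1, "hand": -1}, {"wz": 1, "hand": -1}, {"wz": 1, "hand": -1}, {"wz": 1, "hand": -1}, {"wz": 1, "hand": -1}, {"wz": 1, "hand": -1}, {"wz": 0.2, "hand": -1}])

```text
invalid input
```

Call:
drive_tool(deltas=[{"hand": -1, "tx": 0, "ty": 0, "tz": 0, "wx": 0, "wy": 0, "wz": 1}, {"hand": -1, "tx": 0, "ty": 0, "tz": 0, "wx": 0, "wy": 0, "wz": 1}])

```text
time: 0.27
tool_pos: [198.4, 485.8, 240.3]
tcp_rot: [3.142, 0.001, 1.005]
contact_force: [0.7, -0.4, -0.2]
grip_width: 91.7
```

Call:
drive_tool(deltas=[{"hand": -1, "tx": 0, "ty": 0, "tz": 0, "wx": 0, "wy": 0, "wz": 1}, {"hand": -1, "tx": 0, "ty": 0, "tz": 0, "wx": 0, "wy": 0, "wz": 1}, {"hand": -1, "tx": 0, "ty": 0, "tz": 0, "wx": 0, "wy": 0, "wz": 1}, {"hand": -1, "tx": 0, "ty": 0, "tz": 0, "wx": 0, "wy": 0, "wz": 1}, {"hand": -1, "tx": 0, "ty": 0, "tz": 0, "wx": 0, "wy": 0, "wz": 1}, {"hand": -1, "tx": 0, "ty": 0, "tz": 0, "wx": 0, "wy": 0, "wz": 1}, {"hand": -1, "tx": 0, "ty": 0, "tz": 0, "wx": 0, "wy": 0, "wz": 1}, {"hand": -1, "tx": 0, "ty": 0, "tz": 0, "wx": 0, "wy": 0, "wz": 1}, {"hand": -1, "tx": 0, "ty": 0, "tz": 0, "wx": 0, "wy": 0, "wz": 1}, {"hand": -1, "tx": 0, "ty": 0, "tz": 0, "wx": 0, "wy": 0, "wz": 1}, {"hand": -1, "tx": 0, "ty": 0, "tz": 0, "wx": 0, "wy": 0, "wz": 1}, {"hand": -1, "tx": 0, "ty": 0, "tz": 0, "wx": 0, "wy": 0, "wz": 0.2}])

```text
time: 1.27
tool_pos: [198.4, 485.9, 240.4]
tcp_rot: [3.141, 0.0, 0.028]
contact_force: [0.8, 0.1, -0.6]
grip_width: 91.8
```

Call:
drive_tool(deltas=[{"hand": -1, "tx": 0.555, "ty": 0.83, "tz": 0, "wx": 0, "wy": 0, "wz": 0}, {"hand": -1, "tx": 0.555, "ty": 0.83, "tz": 0, "wx": 0, "wy": 0, "wz": 0}, {"hand": -1, "tx": 0.555, "ty": 0.83, "tz": 0, "wx": 0, "wy": 0, "wz": 0}, {"hand": -1, "tx": 0.555, "ty": 0.83, "tz": 0, "wx": 0, "wy": 0, "wz": 0}, {"hand": -1, "tx": 0.555, "ty": 0.83, "tz": 0, "wx": 0, "wy": 0, "wz": 0}, {"hand": -1, "tx": 0.555, "ty": 0.83, "tz": 0, "wx": 0, "wy": 0, "wz": 0}, {"hand": -1, "tx": 0.555, "ty": 0.83, "tz": 0, "wx": 0, "wy": 0, "wz": 0}, {"hand": -1, "tx": 0.555, "ty": 0.83, "tz": 0, "wx": 0, "wy": 0, "wz": 0}, {"hand": -1, "tx": 0.555, "ty": 0.83, "tz": 0, "wx": 0, "wy": 0, "wz": 0}, {"hand": -1, "tx": 0.555, "ty": 0.83, "tz": 0, "wx": 0, "wy": 0, "wz": 0}, {"hand": -1, "tx": 0.555, "ty": 0.83, "tz": 0, "wx": 0, "wy": 0, "wz": 0}, {"hand": -1, "tx": 0.555, "ty": 0.83, "tz": 0, "wx": 0, "wy": 0, "wz": 0}, {"hand": -1, "tx": 0.555, "ty": 0.83, "tz": 0, "wx": 0, "wy": 0, "wz": 0}, {"hand": -1, "tx": 0.555, "ty": 0.83, "tz": 0, "wx": 0, "wy": 0, "wz": 0}, {"hand": -1, "tx": 0.555, "ty": 0.83, "tz": 0, "wx": 0, "wy": 0, "wz": 0}, {"hand": -1, "tx": 0.555, "ty": 0.83, "tz": 0, "wx": 0, "wy": 0, "wz": 0}, {"hand": -1, "tx": 0.555, "ty": 0.83, "tz": 0, "wx": 0, "wy": 0, "wz": 0}])

```text
time: 2.68
tool_pos: [593.9, -68.2, 240.4]
tcp_rot: [-3.141, 0.0, 0.033]
contact_force: [1.5, 0.8, 0.4]
grip_width: 91.9
```

Run:
```python
from plant import *
import cv2,pickle
o=get_obs(); print(o["tool_pos"],o["tcp_rot"],o["grip_width"])
m=camera_model("wrist"); pickle.dump(m,open("wm.pkl","wb"))
cv2.imwrite("pics/w1.png",capture("wrist")[:,:,::-1])
```

```text
[593.93689256 -68.22059259 240.39600912] [-3.14124626e+00  4.76744335e-04  3.29416459e-02] 91.89416605405394
```

View pics/w1.png

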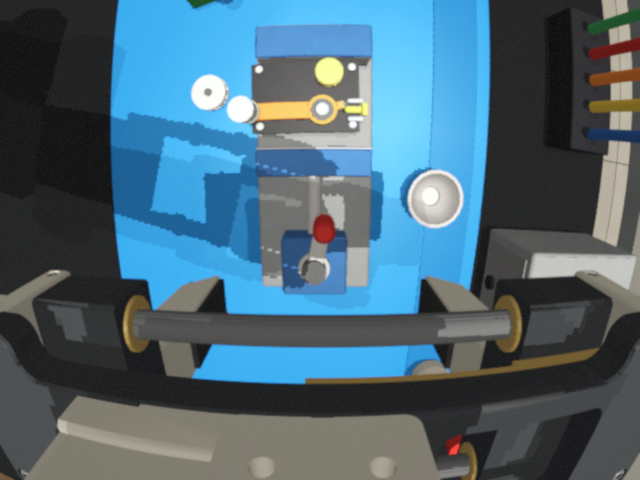

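Run:
```python
from h import *
import pickle
m=pickle.load(open("wm.pkl","rb")); im=cv2.imread("pics/w1.png"); hsv=cv2.cvtColor(im,cv2.COLOR_BGR2HSV)
mk=(((hsv[...,0]<6)|(hsv[...,0]>174))&(hsv[...,1]>150)&(hsv[...,2]>60)).astype('u1')
n,l,s,c=cv2.connectedComponentsWithStats(mk)
for a,b in zip(s,c): 
    if a[4]>50: print(a,b)
print(cam(m)[2])
for nm,uv,z in (("knobtop",(324,223),117),("knobmid",(324,229),98),("hub",(315,267),80),("hub",(315,267),92),("rollertop",(241.5,107),113),("rollermid",(241,109.5),98),("pivot",(322,109),88),("fixL",(256,59),68),("fixR",(372,59),68),("jawL",(257,150),67),("jawR",(371,150),67),("modFL",(254,133),72),("modFR",(359,132),72),("modBL",(252,64),72)):
    print(nm,ray(m,uv,z,True).round(1))
cv2.imwrite("pics/w1z.png",cv2.resize(im[50:300,230:390],None,fx=3.0,fy=2.4,interpolation=2))
```

```text
[     0      0    640    480 305960] [318.87636946 239.70278468]
[589  38  51  22 539] [614.36549165  48.84415584]
[314 215  21  28 478] [323.73012552 228.86192469]
[446 435  16  20 223] [453.3632287  444.90134529]
[591.336195     2.06607524 385.25233436]
knobtop [594.7 -57.4 117. ]
knobmid [595.1 -66.5  98. ]
hub [ 588.7 -105.    80. ]
hub [ 588.8 -100.8   92. ]
rollertop [531.5  27.2 113. ]
rollermid [527.9  26.6  98. ]
pivot [590.4  28.4  88. ]
fixL [532.7  73.7  68. ]
fixR [631.   76.3  68. ]
jawL [535.8  -6.   67. ]
jawR [633.2  -3.1  67. ]
modFL [533.8   8.6  72. ]
modFR [621.8  11.7  72. ]
modBL [530.2  68.4  72. ]
```

View pics/w1z.png

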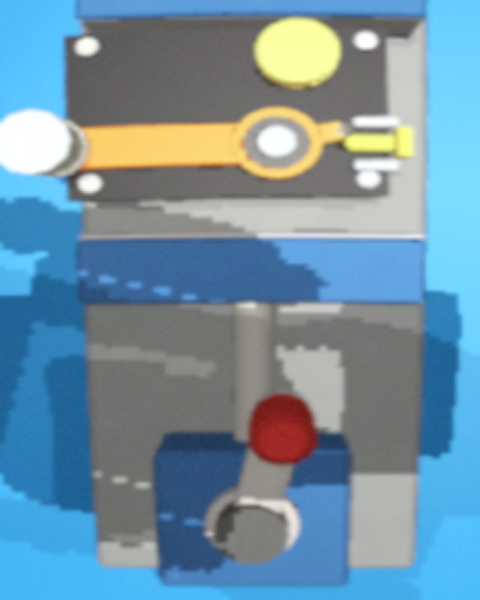

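Call:
drive_tool(deltas=[{"hand": -0.5, "tx": 0, "ty": -0.05, "tz": 0.7, "wx": 0, "wy": 0, "wz": 0}, {"hand": -0.5, "tx": 0, "ty": 0, "tz": 0.7, "wx": 0, "wy": 0, "wz": 0}, {"hand": -0.5, "tx": 0, "ty": 0, "tz": 0.7, "wx": 0, "wy": 0, "wz": 0}, {"hand": -0.5, "tx": 0, "ty": 0, "tz": 0.7, "wx": 0, "wy": 0, "wz": 0}, {"hand": -0.5, "tx": 0, "ty": 0, "tz": 0.7, "wx": 0, "wy": 0, "wz": 0}])

```text
time: 3.15
tool_pos: [592.8, -64.1, 99.2]
tcp_rot: [-3.141, 0.0, 0.033]
contact_force: [0.2, -0.3, -0.8]
grip_width: 69.1
```

Run:
```python
from plant import *
import cv2
for n in ("side","wrist"):
    im=capture(n)[:,:,::-1]
    if n=="side": im=cv2.resize(im[150:300,240:400],None,fx=4,fy=4,interpolation=2)
    cv2.imwrite(f"pics/{n}2.png",im)
```

```text
(no output)
```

View pics/side2.png

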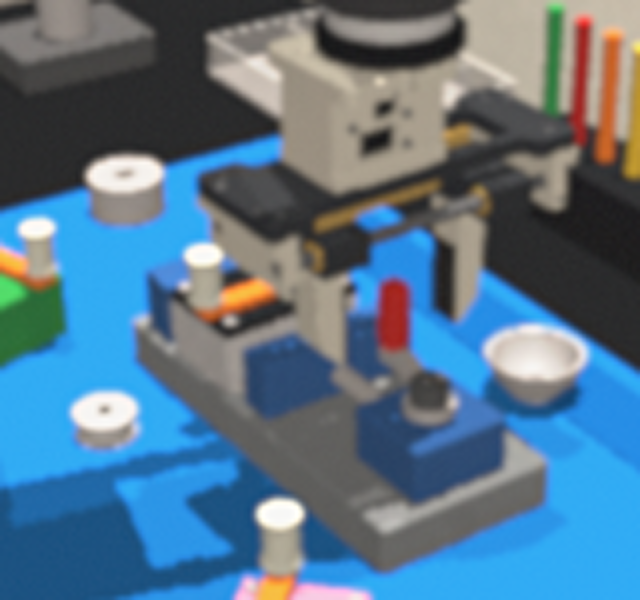

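View pics/wrist2.png

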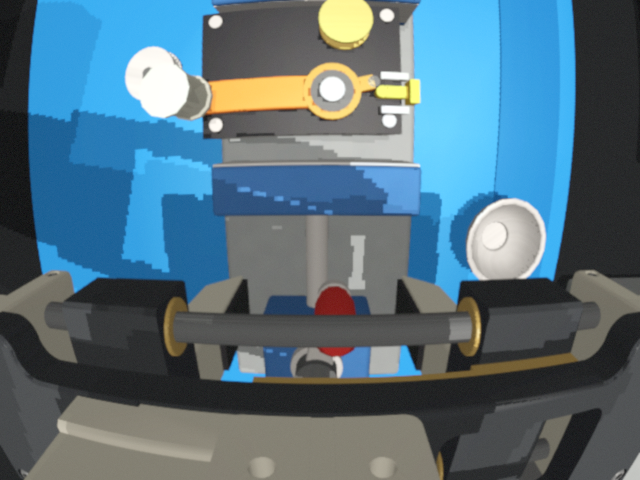

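Call:
drive_tool(deltas=[{"hand": 0.4, "tx": 0.07, "ty": 0.03, "tz": 0, "wx": 0, "wy": 0, "wz": 0}, {"hand": 1, "tx": 0, "ty": 0, "tz": 0, "wx": 0, "wy": 0, "wz": 0}, {"hand": 1, "tx": 0, "ty": 0, "tz": 0, "wx": 0, "wy": 0, "wz": 0}, {"hand": 1, "tx": 0, "ty": 0, "tz": 0, "wx": 0, "wy": 0, "wz": 0}, {"hand": 1, "tx": 0, "ty": 0, "tz": 0, "wx": 0, "wy": 0, "wz": 0}, {"hand": 1, "tx": 0, "ty": 0, "tz": 0, "wx": 0, "wy": 0, "wz": 0}, {"hand": 1, "tx": 0, "ty": 0, "tz": 0, "wx": 0, "wy": 0, "wz": 0}, {"hand": 1, "tx": 0, "ty": 0, "tz": 0, "wx": 0, "wy": 0, "wz": 0}])

```text
time: 3.92
tool_pos: [596.1, -65.5, 100.9]
tcp_rot: [3.142, -0.0, 0.031]
contact_force: [-0.4, -0.7, 0.2]
grip_width: 20.0
```

Run:
```python
from plant import *
import cv2
for n in ("wrist",):
    im=capture(n)[:,:,::-1]
    cv2.imwrite(f"pics/{n}3.png",im)
```

```text
(no output)
```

View pics/wrist3.png

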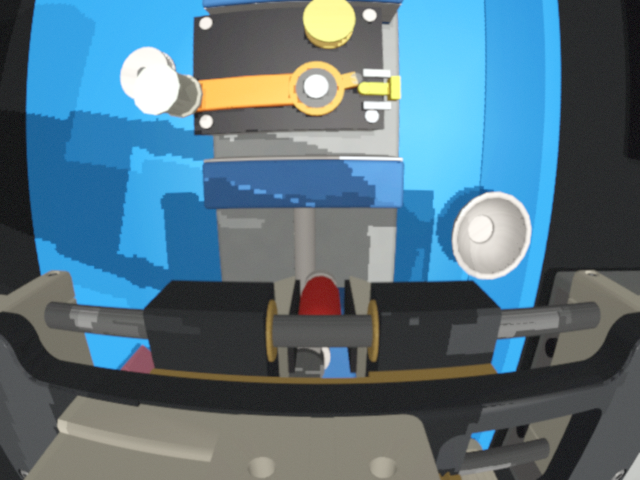

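```bash
cat > circ.py <<'E'
import numpy as np,sys
def rows(hub,psi0,d,n,yaw=0.031,r=45,hand=1):
    p=lambda a: np.array(hub)+r*np.array([-np.cos(a),np.sin(a)])
    for i in range(n):
        v=p(psi0+d*(i+1))-p(psi0+d*i); c,s=np.cos(yaw),np.sin(yaw)
        tx=v@[c,s]/40; ty=v@[s,-c]/40
        print(i,round(tx,3),round(ty,3))
E
python3 -c "
from circ import *
rows((586,-111),1.78,0.15,40)"
```

```text
0 0.16 0.052
1 0.151 0.076
2 0.138 0.097
3 0.122 0.117
4 0.103 0.134
5 0.082 0.147
6 0.059 0.158
7 0.034 0.165
8 0.009 0.168
9 -0.016 0.168
10 -0.041 0.164
11 -0.065 0.156
12 -0.087 0.144
13 -0.108 0.13
14 -0.126 0.112
15 -0.141 0.092
16 -0.153 0.07
17 -0.162 0.046
18 -0.167 0.021
19 -0.169 -0.004
20 -0.166 -0.029
21 -0.16 -0.054
22 -0.15 -0.077
23 -0.137 -0.098
24 -0.121 -0.118
25 -0.102 -0.134
26 -0.08 -0.148
27 -0.057 -0.159
28 -0.033 -0.165
29 -0.008 -0.168
30 0.017 -0.168
31 0.042 -0.163
32 0.066 -0.155
33 0.089 -0.143
34 0.109 -0.129
35 0.127 -0.111
36 0.142 -0.091
37 0.154 -0.068
38 0.163 -0.045
39 0.167 -0.02
```

Call:
drive_tool(deltas=[{"hand": 1, "tx": 0, "ty": 0, "tz": 0, "wx": 0, "wy": 0, "wz": 0}, {"hand": 1, "tx": 0, "ty": 0, "tz": 0, "wx": 0, "wy": 0, "wz": 0}])

```text
time: 4.13
tool_pos: [595.9, -65.5, 100.9]
tcp_rot: [-3.142, 0.0, 0.031]
contact_force: [-1.4, -0.1, 2.2]
grip_width: 17.0
```

Call:
drive_tool(deltas=[{"hand": 1, "tx": 0.16, "ty": 0.052, "tz": 0, "wx": 0, "wy": 0, "wz": 0}, {"hand": 1, "tx": 0.151, "ty": 0.076, "tz": 0, "wx": 0, "wy": 0, "wz": 0}, {"hand": 1, "tx": 0.138, "ty": 0.097, "tz": 0, "wx": 0, "wy": 0, "wz": 0}, {"hand": 1, "tx": 0.122, "ty": 0.117, "tz": 0, "wx": 0, "wy": 0, "wz": 0}, {"hand": 1, "tx": 0.103, "ty": 0.134, "tz": 0, "wx": 0, "wy": 0, "wz": 0}])

```text
time: 4.55
tool_pos: [624.6, -83.9, 100.8]
tcp_rot: [-3.141, -0.001, 0.031]
contact_force: [-1.9, 3.5, 3.5]
grip_width: 17.3
```

Call:
drive_tool(deltas=[{"hand": 1, "tx": 0.082, "ty": 0.147, "tz": 0, "wx": 0, "wy": 0, "wz": 0}, {"hand": 1, "tx": 0.059, "ty": 0.158, "tz": 0, "wx": 0, "wy": 0, "wz": 0}, {"hand": 1, "tx": 0.034, "ty": 0.165, "tz": 0, "wx": 0, "wy": 0, "wz": 0}, {"hand": 1, "tx": 0.009, "ty": 0.168, "tz": 0, "wx": 0, "wy": 0, "wz": 0}, {"hand": 1, "tx": -0.016, "ty": 0.168, "tz": 0, "wx": 0, "wy": 0, "wz": 0}, {"hand": 1, "tx": -0.041, "ty": 0.164, "tz": 0, "wx": 0, "wy": 0, "wz": 0}, {"hand": 1, "tx": -0.065, "ty": 0.156, "tz": 0, "wx": 0, "wy": 0, "wz": 0}, {"hand": 1, "tx": -0.087, "ty": 0.144, "tz": 0, "wx": 0, "wy": 0, "wz": 0}])

```text
time: 5.22
tool_pos: [624.5, -135.7, 100.9]
tcp_rot: [3.141, -0.002, 0.031]
contact_force: [4.3, 0.2, 2.5]
grip_width: 17.6
```

Call:
drive_tool(deltas=[{"hand": 1, "tx": -0.108, "ty": 0.13, "tz": 0, "wx": 0, "wy": 0, "wz": 0}, {"hand": 1, "tx": -0.126, "ty": 0.112, "tz": 0, "wx": 0, "wy": 0, "wz": 0}, {"hand": 1, "tx": -0.141, "ty": 0.092, "tz": 0, "wx": 0, "wy": 0, "wz": 0}, {"hand": 1, "tx": -0.153, "ty": 0.07, "tz": 0, "wx": 0, "wy": 0, "wz": 0}, {"hand": 1, "tx": -0.162, "ty": 0.046, "tz": 0, "wx": 0, "wy": 0, "wz": 0}, {"hand": 1, "tx": -0.167, "ty": 0.021, "tz": 0, "wx": 0, "wy": 0, "wz": 0}, {"hand": 1, "tx": -0.169, "ty": -0.004, "tz": 0, "wx": 0, "wy": 0, "wz": 0}, {"hand": 1, "tx": -0.166, "ty": -0.029, "tz": 0, "wx": 0, "wy": 0, "wz": 0}])

```text
time: 5.88
tool_pos: [576.2, -153.3, 100.8]
tcp_rot: [-3.141, 0.0, 0.031]
contact_force: [3.1, 1.7, 4.0]
grip_width: 16.8
```

Call:
drive_tool(deltas=[{"hand": 1, "tx": -0.16, "ty": -0.054, "tz": 0, "wx": 0, "wy": 0, "wz": 0}, {"hand": 1, "tx": -0.15, "ty": -0.077, "tz": 0, "wx": 0, "wy": 0, "wz": 0}, {"hand": 1, "tx": -0.137, "ty": -0.098, "tz": 0, "wx": 0, "wy": 0, "wz": 0}, {"hand": 1, "tx": -0.121, "ty": -0.118, "tz": 0, "wx": 0, "wy": 0, "wz": 0}, {"hand": 1, "tx": -0.102, "ty": -0.134, "tz": 0, "wx": 0, "wy": 0, "wz": 0}, {"hand": 1, "tx": -0.08, "ty": -0.148, "tz": 0, "wx": 0, "wy": 0, "wz": 0}, {"hand": 1, "tx": -0.057, "ty": -0.159, "tz": 0, "wx": 0, "wy": 0, "wz": 0}, {"hand": 1, "tx": -0.033, "ty": -0.165, "tz": 0, "wx": 0, "wy": 0, "wz": 0}])

```text
time: 6.55
tool_pos: [543.0, -116.1, 100.9]
tcp_rot: [3.141, -0.003, 0.031]
contact_force: [9.3, -1.2, -0.1]
grip_width: 17.4
```

Call:
drive_tool(deltas=[{"hand": 1, "tx": -0.008, "ty": -0.168, "tz": 0, "wx": 0, "wy": 0, "wz": 0}])

```text
time: 6.63
tool_pos: [542.5, -109.6, 100.9]
tcp_rot: [3.14, -0.003, 0.031]
contact_force: [8.3, -2.8, 0.1]
grip_width: 17.3
```

Call:
drive_tool(deltas=[{"hand": 1, "tx": 0.017, "ty": -0.168, "tz": 0, "wx": 0, "wy": 0, "wz": 0}])

```text
time: 6.72
tool_pos: [543.0, -103.1, 100.9]
tcp_rot: [3.14, -0.003, 0.031]
contact_force: [7.3, -3.5, -0.4]
grip_width: 16.9
```

Call:
drive_tool(deltas=[{"hand": 1, "tx": 0.06, "ty": -0.08, "tz": 0, "wx": 0, "wy": 0, "wz": 0}])

```text
time: 6.8
tool_pos: [543.9, -99.5, 100.7]
tcp_rot: [3.14, 0.001, 0.032]
contact_force: [-3.8, -8.7, 7.2]
grip_width: 17.2
```

Call:
drive_tool(deltas=[{"hand": 1, "tx": 0.03, "ty": -0.08, "tz": 0, "wx": 0, "wy": 0, "wz": 0}])

```text
time: 6.88
tool_pos: [544.4, -97.7, 100.8]
tcp_rot: [3.138, 0.003, 0.033]
contact_force: [-4.2, -14.3, 6.4]
grip_width: 17.1
```

Call:
drive_tool(deltas=[{"hand": 1, "tx": 0.03, "ty": -0.08, "tz": 0, "wx": 0, "wy": 0, "wz": 0}])

```text
time: 6.97
tool_pos: [544.9, -96.0, 100.8]
tcp_rot: [3.136, 0.004, 0.033]
contact_force: [-6.5, -22.0, 6.5]
grip_width: 16.8
```

Call:
drive_tool(deltas=[{"hand": 1, "tx": 0, "ty": 0, "tz": 0, "wx": 0, "wy": 0, "wz": 0}, {"hand": 1, "tx": 0, "ty": 0, "tz": 0, "wx": 0, "wy": 0, "wz": 0}, {"hand": 1, "tx": 0, "ty": 0, "tz": 0, "wx": 0, "wy": 0, "wz": 0}])

```text
time: 7.22
tool_pos: [544.8, -96.4, 100.8]
tcp_rot: [3.136, 0.004, 0.032]
contact_force: [-5.4, -15.4, 6.8]
grip_width: 17.3
```

Run:
```python
from plant import *
import cv2
for n in ("wrist","top","side"):
    im=capture(n)[:,:,::-1]
    if n=="top": im=cv2.resize(im[190:260,255:395],None,fx=5.7,fy=5.7,interpolation=2)
    if n=="side": im=cv2.resize(im[150:300,240:400],None,fx=4,fy=4,interpolation=2)
    cv2.imwrite(f"pics/{n}4.png",im)
```

```text
(no output)
```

View pics/wrist4.png

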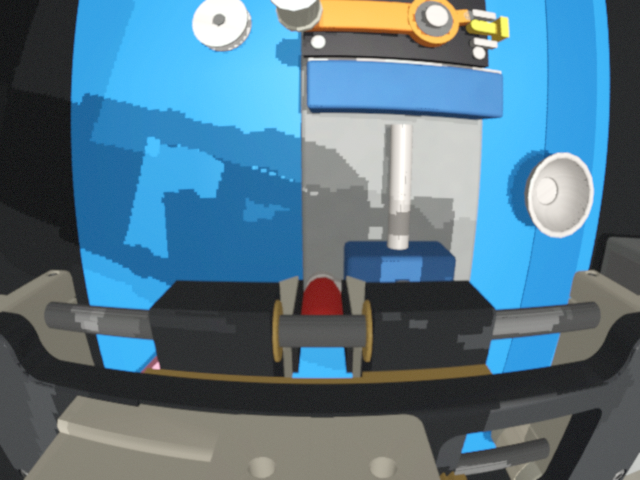

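View pics/side4.png

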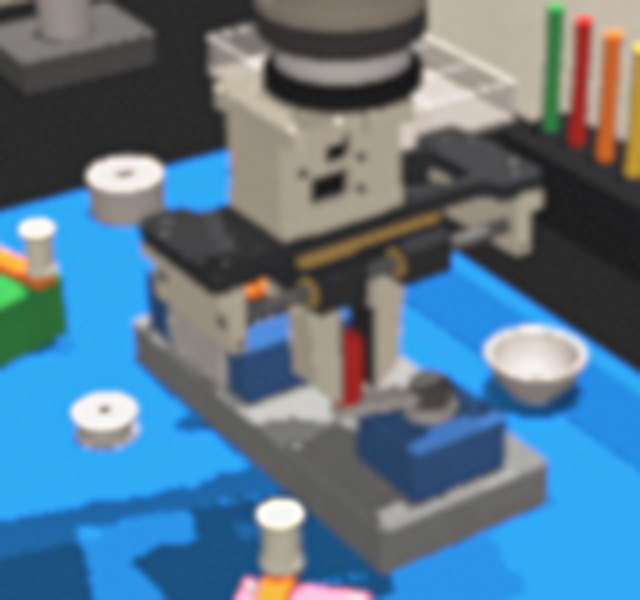

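Call:
drive_tool(deltas=[{"hand": 0.39, "tx": 0, "ty": 0, "tz": 0, "wx": 0, "wy": 0, "wz": 0}, {"hand": 0.39, "tx": 0, "ty": 0, "tz": 0, "wx": 0, "wy": 0, "wz": 0}, {"hand": 0.39, "tx": 0, "ty": 0, "tz": -0.2, "wx": 0, "wy": 0, "wz": 0}, {"hand": 0.39, "tx": 0, "ty": 0, "tz": -0.6, "wx": 0, "wy": 0, "wz": 0}, {"hand": 0.39, "tx": 0, "ty": 0, "tz": -1, "wx": 0, "wy": 0, "wz": 0}, {"hand": 0.39, "tx": 0, "ty": 0, "tz": -1, "wx": 0, "wy": 0, "wz": 0}, {"hand": 0.39, "tx": 0, "ty": 0, "tz": -0.5, "wx": 0, "wy": 0, "wz": 0}])

```text
time: 7.95
tool_pos: [547.5, -92.8, 237.5]
tcp_rot: [3.14, -0.005, 0.032]
contact_force: [0.5, -0.8, 0.4]
grip_width: 28.1
```

Run:
```python
from plant import *
import cv2,pickle
o=get_obs(); print(o["tool_pos"],o["tcp_rot"],o["grip_width"])
m=camera_model("wrist"); pickle.dump(m,open("wm5.pkl","wb"))
im=capture("wrist")[:,:,::-1];cv2.imwrite("pics/w5.png",im)
t=capture("top")[:,:,::-1];cv2.imwrite("pics/t5f.png",t);cv2.imwrite("pics/t5.png",cv2.resize(t[190:260,255:395],None,fx=5.7,fy=5.7,interpolation=2))
```

```text
[547.52560466 -92.83991094 237.49147941] [ 3.14032137 -0.00456473  0.03192987] 28.14576209268292
```

View pics/w5.png

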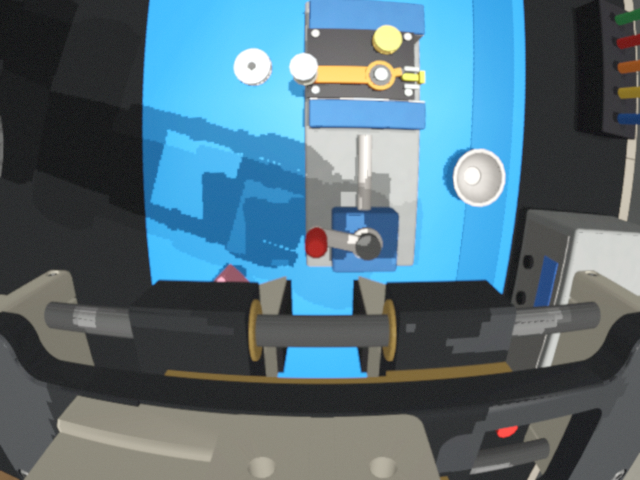

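View pics/t5.png

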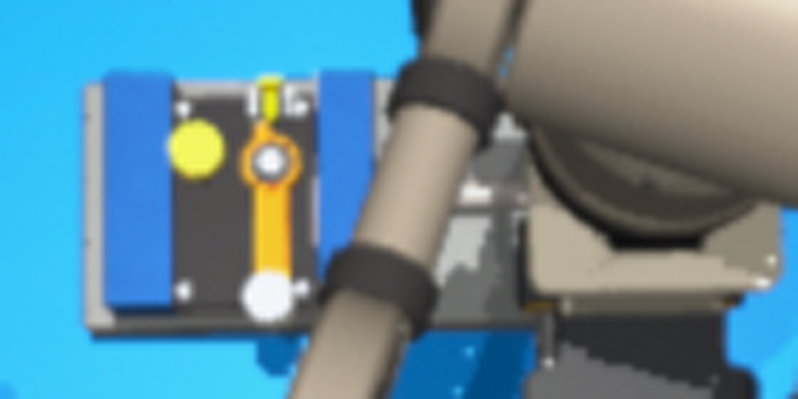

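Run:
```python
from h import *
from plant import camera_model
import pickle
m=camera_model("top")
for nm,uv,z in (("roller",(301.8,241.9),113),("pivot",(302.3,218.1),88)): print(nm,ray(m,uv,z).round(1))
m=pickle.load(open("wm5.pkl","rb"))
for nm,uv,z in (("roller",(303.5,67),113),("rollermid",(303.5,68.5),98),("pivot",(380.5,74.5),88)): print(nm,ray(m,uv,z,True).round(1))
m=camera_model("side")
```

```text
roller [528.6  32.3 113. ]
pivot [588.6  33.8  88. ]
roller [530.6  31.8 113. ]
rollermid [529.8  33.6  98. ]
pivot [589.8  33.7  88. ]
```

Call:
drive_tool(deltas=[{"hand": 0.13, "tx": 0, "ty": 0, "tz": 0, "wx": 0, "wy": 0, "wz": -1}, {"hand": 0.13, "tx": 0, "ty": 0, "tz": 0, "wx": 0, "wy": 0, "wz": -1}, {"hand": 0.13, "tx": 0, "ty": 0, "tz": 0, "wx": 0, "wy": 0, "wz": -1}, {"hand": 0.13, "tx": 0, "ty": 0, "tz": 0, "wx": 0, "wy": 0, "wz": -1}, {"hand": 0.13, "tx": 0, "ty": 0, "tz": 0, "wx": 0, "wy": 0, "wz": -1}, {"hand": 0.13, "tx": 0, "ty": 0, "tz": 0, "wx": 0, "wy": 0, "wz": -1}, {"hand": 0.13, "tx": 0, "ty": 0, "tz": 0, "wx": 0, "wy": 0, "wz": -1}, {"hand": 0.13, "tx": 0, "ty": 0, "tz": 0, "wx": 0, "wy": 0, "wz": -1}, {"hand": 0.13, "tx": 0, "ty": 0, "tz": 0, "wx": 0, "wy": 0, "wz": -1}, {"hand": 0.13, "tx": 0, "ty": 0, "tz": 0, "wx": 0, "wy": 0, "wz": -1}, {"hand": 0.13, "tx": 0, "ty": 0, "tz": 0, "wx": 0, "wy": 0, "wz": -1}, {"hand": 0.13, "tx": 0, "ty": 0, "tz": 0, "wx": 0, "wy": 0, "wz": -1}, {"hand": 0.13, "tx": 0, "ty": 0, "tz": 0, "wx": 0, "wy": 0, "wz": -1}, {"hand": 0.13, "tx": 0, "ty": 0, "tz": 0, "wx": 0, "wy": 0, "wz": -1}, {"hand": 0.13, "tx": 0, "ty": 0, "tz": 0, "wx": 0, "wy": 0, "wz": -1}, {"hand": 0.13, "tx": 0, "ty": 0, "tz": 0, "wx": 0, "wy": 0, "wz": -1}, {"hand": 0.13, "tx": 0, "ty": 0, "tz": 0, "wx": 0, "wy": 0, "wz": -1}, {"hand": 0.13, "tx": 0, "ty": 0, "tz": 0, "wx": 0, "wy": 0, "wz": -1}])

```text
time: 9.55
tool_pos: [545.8, -92.5, 231.3]
tcp_rot: [-3.138, -0.001, 1.607]
contact_force: [-0.4, 0.2, -0.0]
grip_width: 40.1
```

Call:
drive_tool(deltas=[{"hand": 0.13, "tx": 0.783, "ty": -0.074, "tz": 0, "wx": 0, "wy": 0, "wz": 0}, {"hand": 0.13, "tx": 0.783, "ty": -0.074, "tz": 0, "wx": 0, "wy": 0, "wz": 0}, {"hand": 0.13, "tx": 0.783, "ty": -0.074, "tz": 0, "wx": 0, "wy": 0, "wz": 0}, {"hand": 0.13, "tx": 0.783, "ty": -0.074, "tz": 0, "wx": 0, "wy": 0, "wz": 0}, {"hand": 0.13, "tx": 0, "ty": 0, "tz": 0.8, "wx": 0, "wy": 0, "wz": 0}, {"hand": 0.13, "tx": 0, "ty": 0, "tz": 0.8, "wx": 0, "wy": 0, "wz": 0}, {"hand": 0.13, "tx": 0, "ty": 0, "tz": 0.4, "wx": 0, "wy": 0, "wz": 0}, {"hand": 0.13, "tx": 0, "ty": 0, "tz": 0, "wx": 0, "wy": 0, "wz": 0}])

```text
time: 10.22
tool_pos: [527.4, 32.6, 148.0]
tcp_rot: [-3.131, -0.001, 1.603]
contact_force: [-0.6, -0.3, 0.3]
grip_width: 40.2
```

Run:
```python
from plant import *
import cv2,pickle
o=get_obs(); print(o["tool_pos"],o["tcp_rot"],o["grip_width"])
im=capture("wrist")[:,:,::-1];cv2.imwrite("pics/w6.png",im)
t=capture("side")[:,:,::-1];cv2.imwrite("pics/s6.png",cv2.resize(t[130:280,220:380],None,fx=4,fy=4,interpolation=2))
```

```text
[527.41554009  32.61530629 147.99422416] [-3.13120417e+00 -1.37372653e-03  1.60298769e+00] 40.21055367067529
```

View pics/w6.png

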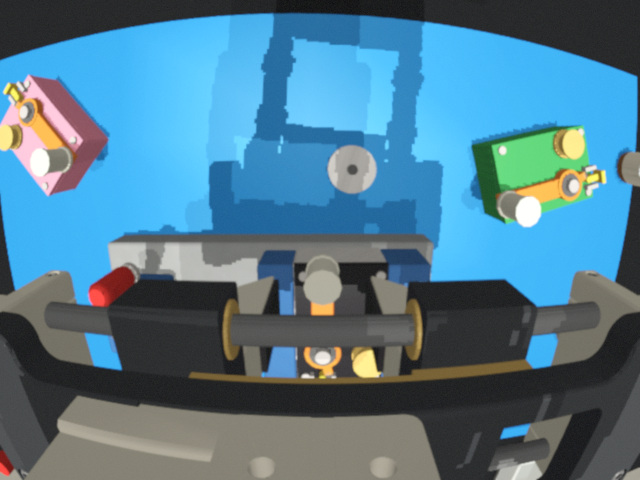

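View pics/s6.png

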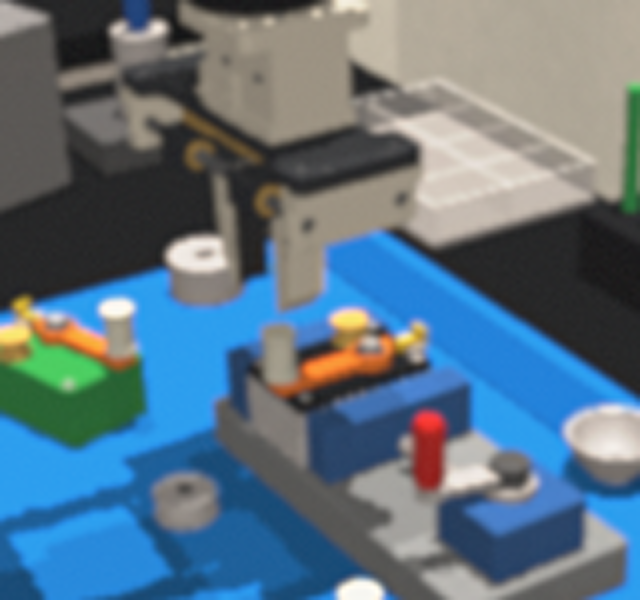

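Call:
drive_tool(deltas=[{"hand": 0.13, "tx": 0, "ty": 0.05, "tz": 0.4, "wx": 0, "wy": 0, "wz": 0}, {"hand": 0.13, "tx": 0, "ty": 0, "tz": 0.4, "wx": 0, "wy": 0, "wz": 0}, {"hand": 0.13, "tx": 0, "ty": 0, "tz": 0.35, "wx": 0, "wy": 0, "wz": 0}, {"hand": 0.13, "tx": 0, "ty": 0, "tz": 0, "wx": 0, "wy": 0, "wz": 0}, {"hand": 0.13, "tx": 0, "ty": 0, "tz": 0, "wx": 0, "wy": 0, "wz": 0}])

```text
time: 10.73
tool_pos: [533.3, 31.6, 107.6]
tcp_rot: [3.141, -0.0, 1.602]
contact_force: [0.2, 0.1, 0.9]
grip_width: 39.7
```

Call:
drive_tool(deltas=[{"hand": 0.13, "tx": 0.02, "ty": -0.08, "tz": 0.15, "wx": 0, "wy": 0, "wz": 0}, {"hand": 0.13, "tx": 0, "ty": 0, "tz": 0, "wx": 0, "wy": 0, "wz": 0}])

```text
time: 10.9
tool_pos: [529.6, 32.5, 101.2]
tcp_rot: [3.141, -0.0, 1.602]
contact_force: [-0.8, 0.6, -0.8]
grip_width: 39.7
```

Call:
drive_tool(deltas=[{"hand": 1, "tx": 0, "ty": 0, "tz": 0, "wx": 0, "wy": 0, "wz": 0}, {"hand": 1, "tx": 0, "ty": 0, "tz": 0, "wx": 0, "wy": 0, "wz": 0}, {"hand": 1, "tx": 0, "ty": 0, "tz": 0, "wx": 0, "wy": 0, "wz": 0}, {"hand": 1, "tx": 0, "ty": 0, "tz": 0, "wx": 0, "wy": 0, "wz": 0}, {"hand": 1, "tx": 0, "ty": 0, "tz": 0, "wx": 0, "wy": 0, "wz": 0}, {"hand": 1, "tx": 0, "ty": 0, "tz": 0, "wx": 0, "wy": 0, "wz": 0}])

```text
time: 11.4
tool_pos: [529.9, 32.7, 101.0]
tcp_rot: [3.141, -0.001, 1.602]
contact_force: [-0.6, 2.7, 1.8]
grip_width: 17.7
```

Call:
drive_tool(deltas=[{"hand": 1, "tx": 0.117, "ty": 0.005, "tz": 0, "wx": 0, "wy": 0, "wz": 0}, {"hand": 1, "tx": 0.116, "ty": 0.014, "tz": 0, "wx": 0, "wy": 0, "wz": 0}, {"hand": 1, "tx": 0.115, "ty": 0.023, "tz": 0, "wx": 0, "wy": 0, "wz": 0}, {"hand": 1, "tx": 0.113, "ty": 0.032, "tz": 0, "wx": 0, "wy": 0, "wz": 0}])

```text
time: 11.73
tool_pos: [531.8, 49.9, 100.9]
tcp_rot: [-3.141, 0.002, 1.602]
contact_force: [-2.6, -6.1, 5.3]
grip_width: 17.7
```

Call:
drive_tool(deltas=[{"hand": 1, "tx": 0.11, "ty": 0.04, "tz": 0, "wx": 0, "wy": 0, "wz": 0}])

```text
time: 11.82
tool_pos: [533.2, 54.5, 100.9]
tcp_rot: [-3.14, 0.002, 1.602]
contact_force: [-2.7, -6.5, 5.5]
grip_width: 17.6
```

Call:
drive_tool(deltas=[{"hand": 1, "tx": 0.108, "ty": 0.049, "tz": 0, "wx": 0, "wy": 0, "wz": 0}])

```text
time: 11.9
tool_pos: [534.9, 58.9, 100.9]
tcp_rot: [-3.14, 0.002, 1.602]
contact_force: [-3.3, -6.5, 5.1]
grip_width: 17.4
```

Keep going in small steps to the stop (force should jump).

Call:
drive_tool(deltas=[{"hand": 1, "tx": 0.04, "ty": 0.02, "tz": 0, "wx": 0, "wy": 0, "wz": 0}])

```text
time: 11.98
tool_pos: [535.7, 60.7, 100.9]
tcp_rot: [-3.14, 0.002, 1.603]
contact_force: [-5.1, -9.6, 6.7]
grip_width: 17.7
```

Call:
drive_tool(deltas=[{"hand": 1, "tx": 0.03, "ty": 0.01, "tz": 0, "wx": 0, "wy": 0, "wz": 0}, {"hand": 1, "tx": 0, "ty": 0, "tz": 0, "wx": 0, "wy": 0, "wz": 0}])

```text
time: 12.15
tool_pos: [535.7, 60.7, 100.9]
tcp_rot: [-3.139, 0.004, 1.603]
contact_force: [-5.0, -11.0, 6.4]
grip_width: 17.7
```

Call:
drive_tool(deltas=[{"hand": 1, "tx": 0.04, "ty": 0.01, "tz": 0, "wx": 0, "wy": 0, "wz": 0}, {"hand": 1, "tx": 0, "ty": 0, "tz": 0, "wx": 0, "wy": 0, "wz": 0}, {"hand": 1, "tx": 0, "ty": 0, "tz": 0, "wx": 0, "wy": 0, "wz": 0}, {"hand": 1, "tx": 0, "ty": 0, "tz": 0, "wx": 0, "wy": 0, "wz": 0}])

```text
time: 12.48
tool_pos: [535.8, 60.9, 100.9]
tcp_rot: [-3.138, 0.006, 1.603]
contact_force: [-6.1, -17.3, 6.5]
grip_width: 17.4
```

Run:
```python
from plant import *
import cv2,pickle
im=capture("wrist")[:,:,::-1];cv2.imwrite("pics/w7.png",im)
t=capture("side")[:,:,::-1];cv2.imwrite("pics/s7.png",cv2.resize(t[150:270,240:400],None,fx=5,fy=5,interpolation=2))
t=capture("top")[:,:,::-1];cv2.imwrite("pics/t7.png",t)
o=get_obs(); print(o["time"],o["tool_pos"],o["contact_force"],o["grip_width"])
```

```text
12.6333 [535.77691211  60.96314554 100.8760855 ] [ -5.85506802 -15.95857016   7.43473672] 17.74161206185598
```

View pics/w7.png

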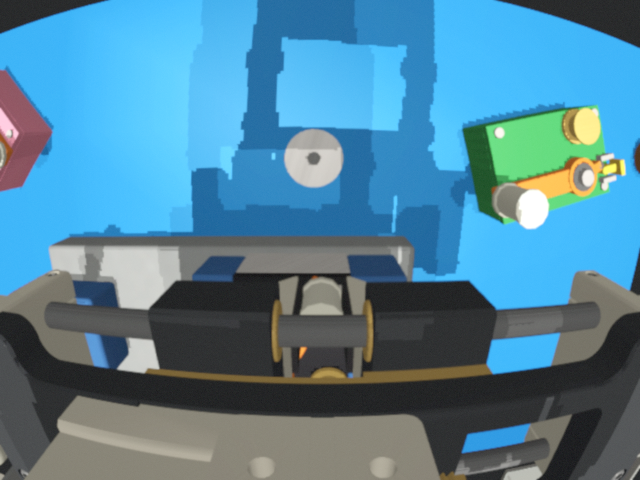

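View pics/s7.png

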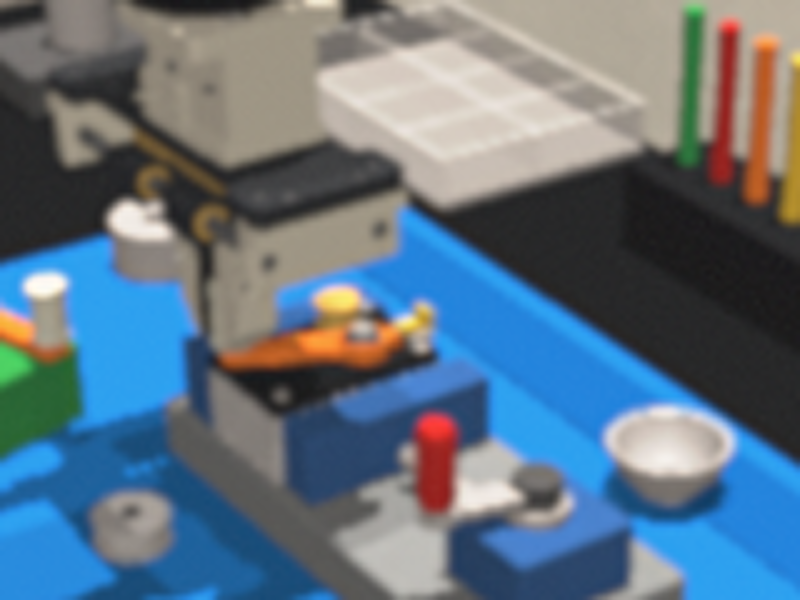

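View pics/t7.png

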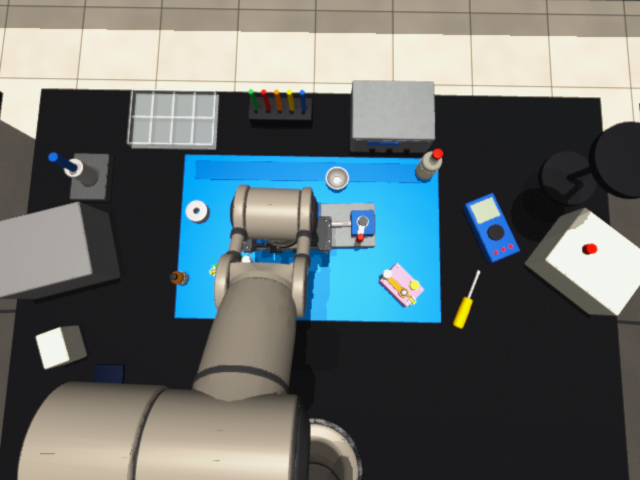

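```bash
python3 -c "
from plant import *
o=get_obs(); print(o['tool_pos'],o['contact_force']); print(close_job())"
```

```text
[535.77691211  60.96314554 100.8760855 ] [ -5.85506802 -15.95857016   7.43473672]
the job is handed in; nothing more can be done
None
```

I clamped the module in the vise, pushed the tensioner back to its stop, and handed the job in at 12.6 s with the fingers still holding the roller.

- **Clamping:** I held the red knob and turned the crank clockwise about 4.9 rad, to roughly 6.65 rad. The push needed at the knob then rose to about 23 N and held at about 16 N, against the 8 N called firm. After letting go, the top picture showed no gap between the module and either jaw.
- **Tensioner:** I gripped the white roller from both sides and swung it along its arc, away from the crank. The roller moved about 28 mm, which works out at 0.47–0.49 rad, so it is past the click at 0.4. It then stopped moving although I commanded about 3 mm more. The fingers hold it there with about 16 N along the push.
- **Other things on the bench:** In the last pictures the bystanders and the look-alikes I could see were where they started. The arm partly hid the green one from above, but it showed in the side and wrist pictures.

I did not see the ratchet click or the pawl's final position directly; that rests on the angle and the force at the stop. The roller's measured travel came out up to 0.02 rad over the stated 0.47 stop, which is within measuring error.

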